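# Close and bolt a sticking sliding guard

### The arm

A 6-joint arm with a two-finger parallel gripper is mounted at the origin on the work surface. World frame = base frame: x ahead of the robot, y to its left, z up, the work surface at z = 0. Lengths are in mm, angles in rad, forces in N, time in s.
With the tool pointing down it reaches from about 300 to 950 mm from the base axis. Payload 3.1 kg.
Tool frame: the origin (TCP) lies between the finger pads; the fingertips stand 8 mm ahead of it and the grasp point (between the pads) lies 11 mm behind it; z points along the fingers, x is the direction in which the jaws open and shut, and the axes are right-handed (so a half turn about z gives the same grasp; the last joint's range is limited). The gripper opens to 85 mm and grips with 20 to 120 N. Pads are 22 mm wide; open, the fingers measure 114 mm over their backs; the gripper's body (76 mm by 85 mm) begins 54 mm behind the grasp point. The pads swing forward as they close: fully open they stand 13 mm farther back than shut.
Start: joints at [1.196, 0.308, 1.634, -0, 1.2, -0.07], TCP at [187.59, 596.19, 239.272] pointing down, gripper open.
Joint ranges: [-3.06, 3.06], [-0.79, 1.96], [0.05, 2.63], [-1.19, 4.34], [0.05, 2.64], [-2.94, 2.94]. Speed limits (rad/s): [2.79, 2.79, 3.14, 3.14, 3.14, 3.14].

### API

Orientations are given as a 3x3 rotation matrix whose columns are the frame's x, y, z axes.
In Python, from plant import sense, capture, hand_in gives the robot as it stands. The module is installed in compiled form; this text tells all that it offers.
- The arm moves only by the tool play_rows, never from a script. Its argument "motion" is a list of rows, each a list of 3 entries, a list of its own where there are three numbers: the shift along the tool's x, y, z in units of 25 mm (1.0 is 25 mm), then the turn, a rotation vector about the tool's x, y, z in units of 6 degrees (1.0 is 6 degrees), then the closure in counts, from 0 (fully open) to 255 (shut). In form: [[[dx, dy, dz], [rx, ry, rz], jaw], ...]. A call has exactly 10 rows; each row shifts and turns the commanded pose from where the row before left it, along the tool's axes as they then stand; what a row does not reach is not made up. A row lasts 1/10 s, in which the tool goes at most 50 mm and 8.59 degrees, less where a joint would pass 70% of its speed; a pose out of reach is approached as far as the arm can. A call is refused whole if a number of a shift passes 1 or a number of a turn 1, either way. A call with a gripper value outside its range is refused whole. The fingers move at their own pace and stop on an object; "squeeze" is the grip in N (left out, the last holds). Time passes only in rows, so rows that do not move let the fingers close, or fill a call up. It gives the time, the measured TCP pose, the force and the opening at its end, in the units of the state.
- sense(): the state, without advancing time (a new reading comes with each control period).
- capture(name): name is "scene" or "side" or "wrist"; returns a dict with "img" (384x512x3 uint8, red, green, blue), "depth" (384x512 float32, mm along the optical axis (not along the pixel's ray), 0 where there is no reading), "fx", "fy", "cx", "cy" (pixels), "dist" ([k1, k2, p1, p2, k3] as OpenCV has them; the pictures are not rectified), "T" (4x4, takes a point from camera to world coordinates). Camera axes: x right, y up, looking along -z (the intrinsics and any distortion apply to the point x, -y, -z); pixel columns grow to the right and rows downward; lengths in mm; the calibration is good to about 2 mm. A picture is of the moment at which its call begins.
- hand_in(): hands the job in, once; it reports no verdict.
The state is a dict: "time_s": time; "qpos": joint angles; "joint_velocities": joint speeds; "joint_torque": joint torques, N m; "tcp_pos": TCP position; "tcp_rot": TCP orientation; "contact_force": force on the tool from outside, world axes, zero at the start; "moment": the same for the moment, N m; "grip_width": opening from 0.0 (shut) to 1.0 (fully open).
Only numpy, scipy, OpenCV 4.12 (cv2) and the standard library are available. Lean on these libraries where they do the work, as an engineer would, in place of code of your own. Each camera call takes 0.05 s, during which the arm holds its last target. There are 200 camera calls.

### The job

The clear blue guard on the bench station stands half open and sticks in its tracks: slide it fully home over the well, working it along by pushing first one end knob and then the other, because it racks and jams when only one end is pushed. When an end stops moving do not force it (never more than about 20 newtons on the guard); change to the other end. Once both ends are home, press the guard firmly (10 to 15 newtons) against its stop for a second to seat it, then slide the red-knobbed bolt all the way in behind the knob of the guard so that it is locked, let go, and leave everything else on the bench and in the well where it is.

Things in the scene. Friction and masses are not known exactly. Their poses are not given: they have to be found in the camera images.
- station: Fixed white and grey station, 240 x 360 mm, deck 60 mm high, steel side tracks to 80 mm. Origin on the bench; x is the direction in which the guard closes (away from the robot, turned up to 17 deg), y left across the tracks, z up. The keeper lips of the tracks reach in to y = +-113 mm, tops 80 mm above the bench: keep fingertips above 82 mm. The well it closes is at x 8 to 62, y -82 to 82.
- head (a point): Centre of the top of the station's fixed green head, 102 mm above the bench (two small buttons on it to 111 mm). The head spans station x -138 to 0, y -65 to 65 mm, and covers the rear edge of the guard at mid-width, so only its ends can be pushed.
- guard: Loose clear blue panel, 72 (x) x 240 (y) x 10 mm, 0.5 to 0.7 kg, in the tracks with 1.5 to 4.5 mm of side play in all, held down by lips. Origin: centre of its underside; x is the closing direction. Starts 38 to 46 mm open. Some 2 to 13 N moves one end until the panel is 1 to 4 deg askew (worn tracks: not known beforehand); it then jams rigidly; pushing the other end frees it.
- left_knob (a point): Centre, half-way up, of the orange knob at the left (+y) end of the guard, 97 mm left of its middle: an upright round post 16 mm in diameter, 48 mm tall, from 70 to 118 mm above the bench (this point at 94 mm). Push it along the station's x with closed fingers from behind.
- right_knob (a point): The same for the yellow knob at the right (-y) end, 97 mm right of the guard's middle.
- left_home (a point): Point fixed on the station where left_knob lies when the guard is fully home against the rigid front stop (station frame 35, 97, 94 mm).
- right_home (a point): Point fixed on the station where right_knob lies when the guard is fully home (station frame 35, -97, 94 mm).
- bolt_knob (a point): Centre of the red knob of the bolt: upright post 14 mm in diameter, 93 to 123 mm above the bench (this point at 108), at station x = 17 mm. It stands on a steel bar 12 x 75 mm lying along y on the left track, between guides whose tops are at 94 mm. Push the knob from its left side to station -y, fingertips above 97 mm; about 3 N moves it.
- bolt (a joint): Travel of the bolt in m: 0 withdrawn (knob at station y = 168 mm), 0.045 fully in (y = 123 mm, rigid end stop), its bar then 4 mm behind the left knob of the closed guard. If that end is short of home the bar strikes the knob. Starts at 0 to 0.008.
- cap0: Bystander: white moulded cap, 32 mm wide, 22 mm tall, in the well.
- cap1: Bystander: the second white cap in the well.
- crate: Bystander: open blue crate, 240 x 170 x 110 mm, on the left.
- spray: Bystander: white can with red cap, 58 mm wide, 170 mm tall, on the left.
- tape: Bystander: yellow tape roll, 96 mm wide, 45 mm tall, on the right.
- driver: Bystander: screwdriver lying on the right.
- cutter: Bystander: grey cutter knife, 170 mm long, near right.

How it is judged (in metres and radians):
On the way, in this order (a step that is already met when the one before it is completed fails the run):
1. both ends of the guard are fully home, within 3 mm of the stop, and the fingers press on the guard with more than 8 N (and never over 20 N), for half a second (x of each of left_knob, right_knob in the frame of station above 0.032 m and contact force between the fingers and guard above 8 N), for 0.5 s.
2. the bolt is slid in, within 5 mm of its end (value of joint bolt above 0.04 m), for 0.2 s.
At the end, for the whole second after the job is handed in: Both guard knobs are within 3 mm of home along the tracks, the bolt is in to within 5 mm of its end (more than 40 mm of travel), and the guard is at rest (x of each of left_knob, right_knob in the frame of station above 0.032 m and value of joint bolt above 0.04 m and linear speed of guard below 0.01 m/s); the robot touches nothing.
It fails at once if the guard is pushed with more than 20 N (contact force between any of the fingers, the arm and guard above 20 N).
It fails at once if a bystander (the caps in the well, crate, can, tape, screwdriver, cutter) is moved more than 30 mm (distance of any of cap0, cap1, crate, spray, tape, driver, cutter from where it was at the start of the episode above 0.03 m).
It also fails if it takes over 70 s, if anything falls off the work surface, if the arm or the gripper's body presses on something with over 40 N, if the wrist force passes 120 N, or if a joint passes its speed limit or range.

## Working session

There is one attempt and no reset: what is moved stays moved. The work goes in short steps, Python scripts to look and compute and a tool call to move; the robot and the scene stay as the last step left them, time stands still between calls to the robot, and variables do not carry over. Pictures are saved under pics/ and viewed, on a budget of 10 in all, crops included, one or two more only if the job needs it, and the job is handed in when it is done.

Besides the shell and the picture viewer there is one more tool, called after "Request:" in YAML: its name, and indented under it one key for each argument. play_rows: Moves the arm, as the interface text tells. Its arguments: {"type":"object","properties":{"motion":{"type":"array","items":{"type":"array"}},"squeeze":{"type":"number"}},"required":["motion"]}

```bash
mkdir -p pics; cat > h.py <<'E'
import numpy as np, cv2
from plant import sense, capture, hand_in
def rays(c,uv):
    K=np.array([[c['fx'],0,c['cx']],[0,c['fy'],c['cy']],[0,0,1.]])
    p=cv2.undistortPoints(np.array(uv,float).reshape(-1,1,2),K,np.array(c['dist'],float)).reshape(-1,2)
    d=np.c_[p[:,0],-p[:,1],-np.ones(len(p))]
    T=np.array(c['T']); return T[:3,3], d@T[:3,:3].T
def plane(c,uv,z):
    o,d=rays(c,uv); return o+d*((z-o[2])/d[:,2])[:,None]
def cloud(c):
    D=c['depth']; v,u=np.mgrid[:D.shape[0],:D.shape[1]]
    o,d=rays(c,np.c_[u.ravel(),v.ravel()])
    return (o+d*D.reshape(-1,1)).reshape(*D.shape,3)
E
python3 - <<'E'
from h import *
ims=[]
for n in ['scene','side']:
    c=capture(n); cv2.imwrite(f'pics/{n}0.png',c['img'][:,:,::-1]); np.save(f'{n}0.npy',c,allow_pickle=True)
    print(n,np.round(c['T'],3).tolist(),c['fx'],c['dist'])
print(sense())
E
```

```text
scene [[0.757, -0.472, 0.452, 1098.999], [0.653, 0.564, -0.505, -710.574], [-0.017, 0.678, 0.735, 1119.391], [0.0, 0.0, 0.0, 1.0]] 454.1720807304861 [-0.12633602  0.          0.          0.          0.        ]
side [[0.97, 0.197, -0.143, 238.861], [-0.243, 0.762, -0.601, -1053.326], [-0.009, 0.617, 0.787, 1449.865], [0.0, 0.0, 0.0, 1.0]] 486.62120604796894 [0.03055456 0.         0.         0.         0.        ]
{'time_s': 0.1, 'qpos': array([ 1.19628690e+00,  3.08949918e-01,  1.63512641e+00, -1.18695456e-05,
        1.19971919e+00, -6.97339709e-02]), 'joint_velocities': array([ 0.00112949, -0.00274118, -0.00094636, -0.00079595,  0.00167822,
        0.00154169]), 'joint_torque': array([-1.19629253e-04, -4.16406441e+01, -2.77648991e+01, -2.23024313e-04,
        4.13118949e-03, -1.75200091e-05]), 'tcp_pos': array([187.31566814, 595.46020796, 238.11000887]), 'tcp_rot': array([[ 3.00073993e-01,  9.53915597e-01, -7.95548943e-04],
       [ 9.53913395e-01, -3.00075014e-01, -2.05422639e-03],
       [-2.19828296e-03, -1.42464876e-04, -9.99997574e-01]]), 'contact_force': array([ 0.11154477,  0.09440274, -0.15947245]), 'moment': array([-1.32595838e-02, -8.95306774e-05, -2.06317434e-02]), 'grip_width': 1.001892380659037}
```

View pics/scene0.png

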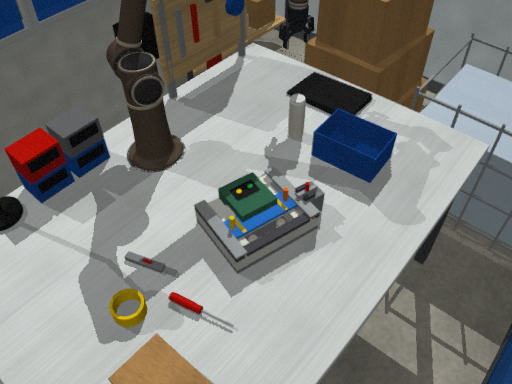

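View pics/side0.png

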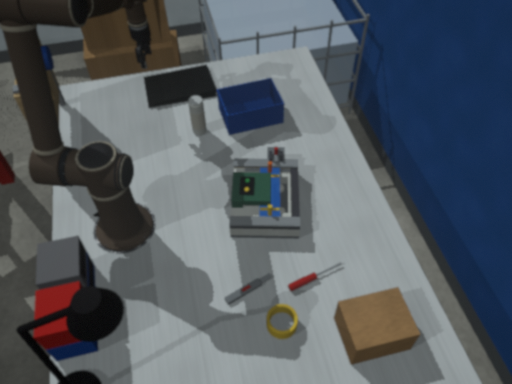

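The scene picture shows the station at about (260,215), with the yellow knob at (232,222), the orange knob at (285,195) and the red bolt knob at (307,186). The side picture shows the green head at (250,188) and the red knob at about (277,155).

```bash
cat > m.py <<'E'
from h import *
def masks(img):
    h=cv2.cvtColor(img,cv2.COLOR_RGB2HSV); H,S,V=[h[:,:,i].astype(int) for i in range(3)]
    return dict(green=(H>55)&(H<90)&(S>90),yellow=(H>=20)&(H<32)&(S>150)&(V>90),orange=(H>=7)&(H<19)&(S>150)&(V>90),red=((H<5)|(H>174))&(S>150)&(V>70))
def measure(c,verbose=True):
    P=cloud(c); out={}
    box=(P[:,:,0]>250)&(P[:,:,0]<760)&(abs(P[:,:,1])<330)&(P[:,:,2]>64)&(P[:,:,2]<135)
    for k,m in masks(c['img']).items():
        m=m&box
        n,l,st,ce=cv2.connectedComponentsWithStats(m.astype(np.uint8))
        for i in range(1,n):
            if st[i,4]<6: continue
            q=P[l==i]; print(k,st[i].tolist(),'ctr',np.round(ce[i],1),'pt',np.round(np.median(q,0),1),'z',np.round(np.percentile(q[:,2],[3,97]),0))
            if k=='green' and st[i,4]>200:
                t=q[abs(q[:,2]-102)<4][:,:2].astype(np.float32)
                print('  head rect',cv2.minAreaRect(t))
        out[k]=m
    return out
E
python3 - <<'E'
from m import *
for n in ['scene','side']:
    c=np.load(n+'0.npy',allow_pickle=True).item(); print(n); measure(c)
E
```

```text
scene
green [219, 173, 58, 48, 1334] ctr [247.6 197.6] pt [485.1 -26.2 100.8] z [ 82. 106.]
  head rect ((467.1967468261719, -12.929763793945312), (127.66263580322266, 141.22943115234375), 74.4310302734375)
yellow [236, 189, 6, 5, 26] ctr [238.5 190.8] pt [443.2 -26.6 109.5] z [103. 114.]
yellow [277, 199, 10, 11, 34] ctr [281.  204.4] pt [556.8  40.7  69.5] z [65. 73.]
yellow [230, 216, 16, 16, 100] ctr [235.2 223.4] pt [ 508.8 -121.8   87. ] z [ 66. 119.]
orange [283, 188, 5, 13, 52] ctr [285.  193.6] pt [556.5  60.1 102.3] z [ 76. 119.]
red [305, 182, 5, 9, 30] ctr [307.  185.8] pt [594.5 119.5 116.9] z [101. 125.]
side
green [242, 174, 28, 30, 559] ctr [258.6 188.1] pt [489.4 -32.8 102.3] z [ 96. 109.]
  head rect ((477.70184326171875, -20.45740509033203), (125.62727355957031, 93.40744018554688), 74.78392791748047)
yellow [244, 187, 5, 5, 18] ctr [246.1 188.7] pt [441.5 -26.1 110.3] z [104. 115.]
yellow [269, 205, 2, 5, 9] ctr [269.4 207.2] pt [ 499.1 -128.   117.9] z [106. 121.]
orange [269, 162, 2, 6, 10] ctr [269.4 164.1] pt [548.6  60.3 116. ] z [102. 119.]
```

Request:
play_rows:
  motion:
    - [[-0.84,0.99,0],[0,0,0],255]
    - [[-0.84,0.99,0],[0,0,0],255]
    - [[-0.84,0.99,0],[0,0,0],255]
    - [[-0.84,0.99,0],[0,0,0],255]
    - [[-0.84,0.99,0],[0,0,0],255]
    - [[-0.84,0.99,0],[0,0,0],255]
    - [[-0.84,0.99,0],[0,0,0],255]
    - [[-0.84,0.99,0],[0,0,0],255]
    - [[-0.84,0.99,0],[0,0,0],255]
    - [[-0.84,0.99,0],[0,0,0],255]

```text
time_s: 1.1
tcp_pos: [360.8, 320.2, 238.9]
tcp_rot: [[0.3, 0.954, -0.001], [0.954, -0.3, -0.0], [-0.001, -0.0, -1.0]]
contact_force: [-0.2, -0.2, -0.1]
grip_width: -0.008
```

Request:
play_rows:
  motion:
    - [[-0.84,0.99,0],[0,0,0],255]
    - [[-0.84,0.99,0],[0,0,0],255]
    - [[-0.84,0.99,0],[0,0,0],255]
    - [[-0.84,0.99,0],[0,0,0],255]
    - [[-0.84,0.99,0],[0,0,0],255]
    - [[-0.84,0.99,0],[0,0,0],255]
    - [[-0.84,0.99,0],[0,0,-0.32],255]
    - [[-0.84,0.9,0],[0,0,0],255]
    - [[0,0,0],[0,0,0],255]
    - [[0,0,0],[0,0,0],255]

```text
time_s: 2.1
tcp_pos: [497.5, 102.7, 238.7]
tcp_rot: [[0.27, 0.963, -0.002], [0.963, -0.27, 0.0], [-0.0, -0.002, -1.0]]
contact_force: [0.1, 0.8, -0.2]
grip_width: -0.002
```

```bash
python3 - <<'E'
from m import *
c=capture('wrist'); cv2.imwrite('pics/w1.png',c['img'][:,:,::-1]); np.save('w1.npy',c,allow_pickle=True)
s=sense(); print(s['tcp_pos'],s['tcp_rot'],s['contact_force'],s['time_s'],np.round(c['T'],2).tolist(),c['fx'])
measure(c)
c=capture('scene'); print('scene'); measure(c)
E
```

```text
[497.16973514 103.29455988 238.73422227] [[ 2.68550100e-01  9.63264469e-01 -1.55101869e-03]
 [ 9.63265717e-01 -2.68549820e-01  3.90008641e-04]
 [-4.08443238e-05 -1.59877999e-03 -9.99998721e-01]] [-0.10709995  0.47477048 -0.0382441 ] 2.15 [[0.27, -0.91, -0.31, 416.95], [0.96, 0.26, 0.09, 125.42], [-0.0, -0.32, 0.95, 373.7], [0.0, 0.0, 0.0, 1.0]] 278.9901646999899
green [74, 110, 143, 129, 12522] ctr [151.6 174.4] pt [467.4  -3.9 102.7] z [ 96. 105.]
  head rect ((463.02496337890625, -10.553146362304688), (130.03384399414062, 136.88311767578125), 74.61820983886719)
green [152, 158, 20, 19, 290] ctr [161.9 166.6] pt [453.4  12.6 111. ] z [105. 112.]
  head rect ((454.4561767578125, 10.080155372619629), (19.057348251342773, 18.397287368774414), 81.15907287597656)
yellow [113, 159, 19, 17, 245] ctr [121.9 166.7] pt [442.6 -25.4 111.1] z [106. 112.]
yellow [221, 198, 12, 51, 456] ctr [226.4 222.6] pt [543.5  44.   70.9] z [70. 72.]
yellow [55, 220, 38, 31, 502] ctr [ 72.7 235. ] pt [ 499.4 -116.8  104.2] z [ 75. 119.]
yellow [104, 239, 10, 11, 85] ctr [108.5 243.7] pt [ 532.3 -107.7   71. 
[... 190 characters left out ...]
reen [219, 173, 58, 48, 1297] ctr [247.7 198. ] pt [487.1 -28.2 100.8] z [ 83. 106.]
  head rect ((468.00128173828125, -12.931938171386719), (128.80589294433594, 140.0819091796875), 75.38602447509766)
green [247, 183, 6, 6, 33] ctr [249.6 185.6] pt [454.4  13.8 107.4] z [102. 112.]
yellow [236, 188, 6, 6, 28] ctr [238.6 190.8] pt [443.7 -26.1 108.4] z [102. 113.]
yellow [277, 199, 10, 11, 35] ctr [280.9 204.3] pt [556.   41.8  69.3] z [66. 73.]
yellow [230, 216, 16, 16, 99] ctr [235.3 223.3] pt [ 508.6 -121.    87.8] z [ 66. 118.]
orange [283, 188, 5, 13, 52] ctr [285.  193.6] pt [556.5  59.2 103.6] z [ 72. 119.]
red [305, 182, 5, 9, 29] ctr [306.9 185.8] pt [594.  119.1 116. ] z [ 99. 125.]
```

View pics/w1.png

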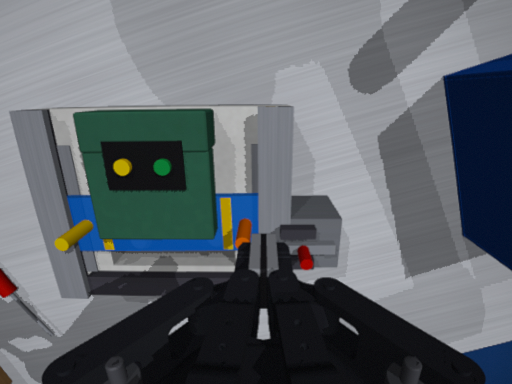

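The wrist picture shows the yellow knob at (72,235), the orange knob at (243,232), the red bolt knob at (305,258) and the head at (151,175). Its buttons are toward the rear, clear of the sweep path.

```bash
cat >> m.py <<'E'
def knobs(c,rad=8):
    """axis of each post by least-squares circle of known radius on its side+top points seen from camera"""
    from scipy.optimize import least_squares
    P=cloud(c); o=np.array(c['T'])[:2,3]; res={}
    for k,(lo,r) in dict(yellow=(90,8),orange=(90,8),red=(97,7)).items():
        m=masks(c['img'])[k]&(P[:,:,2]>lo)&(P[:,:,2]<127)&(P[:,:,0]>470)&(P[:,:,0]<650)&(abs(P[:,:,1])<200)
        q=P[m]; 
        if len(q)<8: continue
        top={'red':123}.get(k,118)
        s=q[q[:,2]<top-4][:,:2]; t=q[q[:,2]>top-2][:,:2]
        f=lambda p: np.linalg.norm(s-p,axis=1)-r
        b=None
        if len(s)>5:
            x0=np.median(s,0); x0=x0+r*(x0-o)/np.linalg.norm(x0-o); b=least_squares(f,x0,loss='soft_l1').x
        res[k]=b; print(k,len(s),'side-fit',None if b is None else b.round(1),'top',None if len(t)<5 else ((t.max(0)+t.min(0))/2).round(1),len(t))
    return res
def st(p,O=np.array([531.6,-30.1]),a=np.radians(-15.2)):
    d=np.asarray(p)[:2]-O; return np.round([d[0]*np.cos(a)+d[1]*np.sin(a),-d[0]*np.sin(a)+d[1]*np.cos(a)],1)
E
python3 - <<'E'
from m import *
for n in ['w1','scene0','side0']:
    print(n)
    for k,b in knobs(np.load(n+'.npy',allow_pickle=True).item()).items(): 
        if b is not None: print('   st',k,st(b))
print('tcp st',st(sense()['tcp_pos']))
E
```

```text
w1
yellow 205 side-fit [ 501.9 -123. ] top [ 501.2 -121.4] 147
orange 127 side-fit [552.  65.] top [548.5  65.4] 91
red 112 side-fit [591.2 123.3] top [590.  123.5] 116
   st yellow [ -4.3 -97.4]
   st orange [-5.2 97.1]
   st red [ 17.3 163.6]
scene0
yellow 29 side-fit [ 503.5 -121.6] top [ 505.4 -121.8] 13
orange 22 side-fit [551.1  64.1] top [554.6  62.8] 11
red 17 side-fit [589.6 121.7] top [591.7 121.6] 9
   st yellow [ -3.1 -95.7]
   st orange [-5.9 96. ]
   st red [ 16.2 161.7]
side0
yellow 3 side-fit None top [ 498.7 -125.9] 6
orange 4 side-fit None top [549.7  62.4] 5
tcp st [-68.4 120.1]
```

Request:
play_rows:
  motion:
    - [[-0.18,0.28,0.9],[0,0,0],255]
    - [[-0.18,0.28,1],[0,0,0],255]
    - [[-0.18,0.28,1],[0,0,0],255]
    - [[-0.18,0.28,1],[0,0,0],255]
    - [[-0.18,0.28,1],[0,0,-0.08],255]
    - [[0,0,0],[0,0,0],255]
    - [[0,0,0],[0,0,0],255]
    - [[0,0,0],[0,0,0],255]
    - [[0,0,0],[0,0,0],255]
    - [[0,0,0],[0,0,0],255]

```text
time_s: 3.2
tcp_pos: [526.3, 72.4, 118.2]
tcp_rot: [[0.259, 0.966, 0.002], [0.966, -0.259, 0.0], [0.001, 0.002, -1.0]]
contact_force: [0.4, 0.0, 0.4]
grip_width: 0.007
```

```bash
python3 - <<'E'
from m import *
s=sense();print(st(s['tcp_pos']),s['tcp_pos'],s['contact_force'],np.degrees(np.arctan2(s['tcp_rot'][1,0],s['tcp_rot'][0,0])))
E
```

```text
[-32.   97.6] [526.32441343  72.430941   118.15940753] [0.40648726 0.02060532 0.37540918] 74.96246734929211
```

Request:
play_rows:
  motion:
    - [[0,0.12,0.2],[0,0,0],255]
    - [[0,0.04,0],[0,0,0],255]
    - [[0,0.04,0],[0,0,0],255]
    - [[0,0.04,0],[0,0,0],255]
    - [[0,0.04,0],[0,0,0],255]
    - [[0,0.04,0],[0,0,0],255]
    - [[0,0.04,0],[0,0,0],255]
    - [[0,0.03,0],[0,0,0],255]
    - [[0,0,0],[0,0,0],255]
    - [[0,0,0],[0,0,0],255]

```text
time_s: 4.2
tcp_pos: [534.2, 69.7, 111.6]
tcp_rot: [[0.26, 0.966, -0.002], [0.966, -0.26, 0.0], [-0.0, -0.002, -1.0]]
contact_force: [-4.1, 1.9, 2.2]
grip_width: 0.0
```

Request:
play_rows:
  motion:
    - [[0,0.02,-0.05],[0,0,0],255]
    - [[0,0.02,-0.03],[0,0,0],255]
    - [[0,0.02,0],[0,0,0],255]
    - [[0,0.02,0],[0,0,0],255]
    - [[0,0.02,0],[0,0,0],255]
    - [[0,0.02,0],[0,0,0],255]
    - [[0,0,0],[0,0,0],255]
    - [[0,0,0],[0,0,0],255]
    - [[0,0,0],[0,0,0],255]
    - [[0,0,0],[0,0,0],255]

```text
time_s: 5.2
tcp_pos: [538.0, 68.7, 113.8]
tcp_rot: [[0.26, 0.966, 0.0], [0.966, -0.26, -0.0], [-0.0, 0.0, -1.0]]
contact_force: [-1.7, 1.1, -1.2]
grip_width: 0.003
```

Request:
play_rows:
  motion:
    - [[0,0.03,0],[0,0,0],255]
    - [[0,0.03,0],[0,0,0],255]
    - [[0,0.03,0],[0,0,0],255]
    - [[0,0.03,0],[0,0,0],255]
    - [[0,0.03,0],[0,0,0],255]
    - [[0,0.03,0],[0,0,0],255]
    - [[0,0,0],[0,0,0],255]
    - [[0,0,0],[0,0,0],255]
    - [[0,0,0],[0,0,0],255]
    - [[0,0,0],[0,0,0],255]

```text
time_s: 6.2
tcp_pos: [542.5, 67.6, 113.9]
tcp_rot: [[0.26, 0.966, 0.001], [0.966, -0.26, 0.0], [0.0, 0.001, -1.0]]
contact_force: [-2.0, 1.6, -0.1]
grip_width: -0.003
```

Request:
play_rows:
  motion:
    - [[0,0.03,0],[0,0,0],255]
    - [[0,0.03,0],[0,0,0],255]
    - [[0,0.03,0],[0,0,0],255]
    - [[0,0.03,0],[0,0,0],255]
    - [[0,0.03,0],[0,0,0],255]
    - [[0,0,0],[0,0,0],255]
    - [[0,0,0],[0,0,0],255]
    - [[0,0,0],[0,0,0],255]
    - [[0,0,0],[0,0,0],255]
    - [[0,0,0],[0,0,0],255]

```text
time_s: 7.2
tcp_pos: [543.8, 67.3, 113.8]
tcp_rot: [[0.26, 0.966, -0.005], [0.966, -0.26, 0.001], [-0.0, -0.005, -1.0]]
contact_force: [-7.2, 5.2, 6.6]
grip_width: -0.0
```

Request:
play_rows:
  motion:
    - [[0,-0.8,0],[0,0,0],255]
    - [[-0.97,0,0],[0,0,0],255]
    - [[-0.97,0,0],[0,0,0],255]
    - [[-0.97,0,0],[0,0,0],255]
    - [[-0.97,0,0],[0,0,0],255]
    - [[-0.97,0,0],[0,0,0],255]
    - [[-0.97,0,0],[0,0,0],255]
    - [[-0.97,0,0],[0,0,0],255]
    - [[-0.97,0,0],[0,0,0],255]
    - [[0,0,0],[0,0,0],255]

```text
time_s: 8.2
tcp_pos: [476.9, -118.8, 114.4]
tcp_rot: [[0.262, 0.965, 0.003], [0.965, -0.262, -0.003], [-0.002, 0.004, -1.0]]
contact_force: [0.7, 0.0, -0.5]
grip_width: 0.002
```

```bash
python3 - <<'E'
from m import *
s=sense();print(st(s['tcp_pos']),s['tcp_pos'],s['contact_force'])
c=capture('wrist'); np.save('w2.npy',c,allow_pickle=True)
for k,b in knobs(c).items(): print(k,st(b))
c=capture('scene')
for k,b in knobs(c).items(): print(k,st(b))
E
```

```text
[-29.6 -99.9] [ 476.86219729 -118.79199488  114.42094106] [ 0.65666855  0.02584127 -0.52450092]
yellow 27 side-fit [ 505. -121.] top [ 507.  -123.7] 17
orange 24 side-fit [561.5  61.5] top [563.7  58.5] 12
red 21 side-fit [591.3 123.8] top [592.7 119.7] 8
yellow [ -1.8 -94.7]
orange [ 4.8 96.2]
red [ 17.3 164.2]
```

Request:
play_rows:
  motion:
    - [[0.1,0.06,0],[0,0,0],255]
    - [[0,0.06,0],[0,0,0],255]
    - [[0,0.06,0],[0,0,0],255]
    - [[0,0.06,0],[0,0,0],255]
    - [[0,0.06,0],[0,0,0],255]
    - [[0,0.06,0],[0,0,0],255]
    - [[0,0.06,0],[0,0,0],255]
    - [[0,0.06,0],[0,0,0],255]
    - [[0,0.06,0],[0,0,0],255]
    - [[0,0.06,0],[0,0,0],255]

```text
time_s: 9.3
tcp_pos: [490.5, -116.9, 113.4]
tcp_rot: [[0.26, 0.966, -0.002], [0.966, -0.26, 0.0], [-0.0, -0.002, -1.0]]
contact_force: [-2.6, 0.4, -0.2]
grip_width: 0.002
```

Request:
play_rows:
  motion:
    - [[0,0.05,0],[0,0,0],255]
    - [[0,0.05,0],[0,0,0],255]
    - [[0,0.05,0],[0,0,0],255]
    - [[0,0.05,0],[0,0,0],255]
    - [[0,0.05,0],[0,0,0],255]
    - [[0,0.04,0],[0,0,0],255]
    - [[0,0.04,0],[0,0,0],255]
    - [[0,0.04,0],[0,0,0],255]
    - [[0,0.0,0],[0,0,0],255]
    - [[0,0,0],[0,0,0],255]

```text
time_s: 10.3
tcp_pos: [500.3, -119.5, 113.9]
tcp_rot: [[0.26, 0.966, 0.0], [0.966, -0.26, -0.0], [-0.0, 0.0, -1.0]]
contact_force: [-1.6, -0.9, -0.2]
grip_width: 0.002
```

Request:
play_rows:
  motion:
    - [[0,-0.6,0],[0,0,0],255]
    - [[0.96,0,0],[0,0,0],255]
    - [[0.96,0,0],[0,0,0],255]
    - [[0.96,0,0],[0,0,0],255]
    - [[0.96,0,0],[0,0,0],255]
    - [[0.96,0,0],[0,0,0],255]
    - [[0.96,0,0],[0,0,0],255]
    - [[0.96,0,0],[0,0,0],255]
    - [[0.96,0,0],[0,0,0],255]
    - [[0,0,0],[0,0,0],255]

```text
time_s: 11.3
tcp_pos: [538.0, 72.5, 114.9]
tcp_rot: [[0.257, 0.966, 0.005], [0.966, -0.257, 0.002], [0.003, 0.004, -1.0]]
contact_force: [-0.3, 0.5, 0.4]
grip_width: 0.001
```

Request:
play_rows:
  motion:
    - [[0,0.06,0],[0,0,0],255]
    - [[0,0.06,0],[0,0,0],255]
    - [[0,0.06,0],[0,0,0],255]
    - [[0,0.06,0],[0,0,0],255]
    - [[0,0.06,0],[0,0,0],255]
    - [[0,0.06,0],[0,0,0],255]
    - [[0,0.06,0],[0,0,0],255]
    - [[0,0.06,0],[0,0,0],255]
    - [[0,0.06,0],[0,0,0],255]
    - [[0,0.06,0],[0,0,0],255]

```text
time_s: 12.3
tcp_pos: [549.3, 66.2, 113.5]
tcp_rot: [[0.26, 0.966, -0.002], [0.966, -0.26, 0.0], [-0.0, -0.002, -1.0]]
contact_force: [-2.0, 0.2, 0.9]
grip_width: 0.003
```

Request:
play_rows:
  motion:
    - [[0,0.05,0],[0,0,0],255]
    - [[0,0.05,0],[0,0,0],255]
    - [[0,0.05,0],[0,0,0],255]
    - [[0,0.05,0],[0,0,0],255]
    - [[0,0.05,0],[0,0,0],255]
    - [[0,0.04,0],[0,0,0],255]
    - [[0,0.04,0],[0,0,0],255]
    - [[0,0.03,0],[0,0,0],255]
    - [[0,0.0,0],[0,0,0],255]
    - [[0,0,0],[0,0,0],255]

```text
time_s: 13.3
tcp_pos: [558.9, 63.5, 113.9]
tcp_rot: [[0.26, 0.966, 0.0], [0.966, -0.26, -0.0], [-0.0, 0.0, -1.0]]
contact_force: [-0.8, -0.2, -1.2]
grip_width: -0.001
```

Request:
play_rows:
  motion:
    - [[0,-0.64,0],[0,0,0],255]
    - [[-0.96,0,0],[0,0,0],255]
    - [[-0.96,0,0],[0,0,0],255]
    - [[-0.96,0,0],[0,0,0],255]
    - [[-0.96,0,0],[0,0,0],255]
    - [[-0.96,0,0],[0,0,0],255]
    - [[-0.96,0,0],[0,0,0],255]
    - [[-0.96,0,0],[0,0,0],255]
    - [[-0.96,0,0],[0,0,0],255]
    - [[0,0,0],[0,0,0],255]

```text
time_s: 14.3
tcp_pos: [494.3, -120.4, 114.7]
tcp_rot: [[0.263, 0.965, 0.003], [0.965, -0.263, -0.002], [-0.001, 0.004, -1.0]]
contact_force: [1.0, 0.8, -0.7]
grip_width: 0.001
```

Request:
play_rows:
  motion:
    - [[0,0.06,0],[0,0,0],255]
    - [[0,0.06,0],[0,0,0],255]
    - [[0,0.06,0],[0,0,0],255]
    - [[0,0.06,0],[0,0,0],255]
    - [[0,0.06,0],[0,0,0],255]
    - [[0,0.06,0],[0,0,0],255]
    - [[0,0.06,0],[0,0,0],255]
    - [[0,0.06,0],[0,0,0],255]
    - [[0,0.06,0],[0,0,0],255]
    - [[0,0.06,0],[0,0,0],255]

```text
time_s: 15.3
tcp_pos: [507.7, -121.5, 113.5]
tcp_rot: [[0.26, 0.966, -0.0], [0.966, -0.26, 0.0], [-0.0, -0.0, -1.0]]
contact_force: [-1.8, 0.6, 0.3]
grip_width: -0.001
```

Request:
play_rows:
  motion:
    - [[0,0.05,0],[0,0,0],255]
    - [[0,0.05,0],[0,0,0],255]
    - [[0,0.05,0],[0,0,0],255]
    - [[0,0.05,0],[0,0,0],255]
    - [[0,0.05,0],[0,0,0],255]
    - [[0,0.04,0],[0,0,0],255]
    - [[0,0.04,0],[0,0,0],255]
    - [[0,0.0,0],[0,0,0],255]
    - [[0,0.0,0],[0,0,0],255]
    - [[0,0,0],[0,0,0],255]

```text
time_s: 16.3
tcp_pos: [515.8, -123.7, 113.8]
tcp_rot: [[0.26, 0.966, -0.0], [0.966, -0.26, -0.0], [-0.0, -0.0, -1.0]]
contact_force: [-2.7, -0.0, -1.4]
grip_width: 0.005
```

```bash
python3 - <<'E'
from m import *
s=sense();print(st(s['tcp_pos']),s['tcp_pos'],s['contact_force'])
c=capture('scene')
for k,b in knobs(c).items(): print(k,st(b))
E
```

```text
[  9.3 -94.4] [ 515.78025747 -123.6609234   113.76008429] [-2.7043254  -0.00288154 -1.35306429]
yellow 33 side-fit [ 535.9 -130.7] top [ 537.  -134.6] 8
orange 21 side-fit [580.2  58.6] top [581.4  54. ] 11
red 19 side-fit [590.6 122.8] top [592.2 122.6] 7
yellow [ 30.6 -95.9]
orange [23.6 98.3]
red [ 16.8 163. ]
```

Request:
play_rows:
  motion:
    - [[0,-0.6,0],[0,0,0],255]
    - [[0.96,0,0],[0,0,0],255]
    - [[0.96,0,0],[0,0,0],255]
    - [[0.96,0,0],[0,0,0],255]
    - [[0.96,0,0],[0,0,0],255]
    - [[0.96,0,0],[0,0,0],255]
    - [[0.96,0,0],[0,0,0],255]
    - [[0.96,0,0],[0,0,0],255]
    - [[0.96,0,0],[0,0,0],255]
    - [[0,0,0],[0,0,0],255]

```text
time_s: 17.35
tcp_pos: [553.9, 68.2, 115.0]
tcp_rot: [[0.257, 0.966, 0.005], [0.966, -0.257, 0.001], [0.003, 0.005, -1.0]]
contact_force: [-0.6, 0.6, 0.3]
grip_width: -0.0
```

Request:
play_rows:
  motion:
    - [[0,0.06,0],[0,0,0],255]
    - [[0,0.06,0],[0,0,0],255]
    - [[0,0.06,0],[0,0,0],255]
    - [[0,0.06,0],[0,0,0],255]
    - [[0,0.06,0],[0,0,0],255]
    - [[0,0.06,0],[0,0,0],255]
    - [[0,0.06,0],[0,0,0],255]
    - [[0,0.06,0],[0,0,0],255]
    - [[0,0.06,0],[0,0,0],255]
    - [[0,0.06,0],[0,0,0],255]

```text
time_s: 18.35
tcp_pos: [565.1, 62.0, 113.5]
tcp_rot: [[0.26, 0.966, -0.002], [0.966, -0.26, 0.0], [-0.0, -0.002, -1.0]]
contact_force: [-3.5, 1.2, 0.3]
grip_width: -0.0
```

Request:
play_rows:
  motion:
    - [[0,0.03,0],[0,0,0],255]
    - [[0,0.03,0],[0,0,0],255]
    - [[0,0.03,0],[0,0,0],255]
    - [[0,0.03,0],[0,0,0],255]
    - [[0,0.03,0],[0,0,0],255]
    - [[0,0.02,0],[0,0,0],255]
    - [[0,0.0,0],[0,0,0],255]
    - [[0,0.0,0],[0,0,0],255]
    - [[0,0.0,0],[0,0,0],255]
    - [[0,0,0],[0,0,0],255]

```text
time_s: 19.35
tcp_pos: [570.0, 60.5, 113.9]
tcp_rot: [[0.26, 0.966, 0.0], [0.966, -0.26, -0.0], [-0.0, 0.0, -1.0]]
contact_force: [-1.1, 1.5, -1.1]
grip_width: 0.001
```

```bash
python3 - <<'E'
from m import *
s=sense();print(st(s['tcp_pos']),s['tcp_pos'],s['contact_force'])
c=capture('scene')
for k,b in knobs(c).items(): print(k,st(b))
E
```

```text
[13.3 97.5] [570.02567851  60.54125624 113.87792163] [-1.05183874  1.46202424 -1.13089019]
yellow 25 side-fit [ 536.  -130.9] top [ 539.2 -132.4] 11
orange 20 side-fit [587.9  54.6] top [590.1  51.2] 13
red 20 side-fit [590.5 122.7] top [592.5 120.4] 11
yellow [ 30.7 -96.1]
orange [32.1 96.5]
red [ 16.8 162.9]
```

Request:
play_rows:
  motion:
    - [[0,0.02,0],[0,0,0],255]
    - [[0,0.02,0],[0,0,0],255]
    - [[0,0.02,0],[0,0,0],255]
    - [[0,0.02,0],[0,0,0],255]
    - [[0,0.02,0],[0,0,0],255]
    - [[0,0.02,0],[0,0,0],255]
    - [[0,0.02,0],[0,0,0],255]
    - [[0,0.0,0],[0,0,0],255]
    - [[0,0.0,0],[0,0,0],255]
    - [[0,0,0],[0,0,0],255]

```text
time_s: 20.4
tcp_pos: [572.1, 60.1, 113.8]
tcp_rot: [[0.26, 0.966, -0.003], [0.966, -0.26, 0.001], [-0.0, -0.003, -1.0]]
contact_force: [-6.9, 1.9, 4.7]
grip_width: -0.003
```

Request:
play_rows:
  motion:
    - [[0,-0.6,0],[0,0,0],255]
    - [[-0.96,0,0],[0,0,0],255]
    - [[-0.96,0,0],[0,0,0],255]
    - [[-0.96,0,0],[0,0,0],255]
    - [[-0.96,0,0],[0,0,0],255]
    - [[-0.96,0,0],[0,0,0],255]
    - [[-0.96,0,0],[0,0,0],255]
    - [[-0.96,0,0],[0,0,0],255]
    - [[-0.96,0,0],[0,0,0],255]
    - [[0,0,0],[0,0,0],255]

```text
time_s: 21.4
tcp_pos: [510.1, -124.9, 114.5]
tcp_rot: [[0.263, 0.965, 0.004], [0.965, -0.263, -0.003], [-0.002, 0.005, -1.0]]
contact_force: [0.0, 0.7, 0.9]
grip_width: -0.0
```

Request:
play_rows:
  motion:
    - [[0,0.06,0],[0,0,0],255]
    - [[0,0.06,0],[0,0,0],255]
    - [[0,0.06,0],[0,0,0],255]
    - [[0,0.06,0],[0,0,0],255]
    - [[0,0.06,0],[0,0,0],255]
    - [[0,0.06,0],[0,0,0],255]
    - [[0,0.04,0],[0,0,0],255]
    - [[0,0.02,0],[0,0,0],255]
    - [[0,0.02,0],[0,0,0],255]
    - [[0,0,0],[0,0,0],255]

```text
time_s: 22.4
tcp_pos: [519.1, -124.5, 113.5]
tcp_rot: [[0.26, 0.966, -0.001], [0.966, -0.26, 0.0], [0.0, -0.001, -1.0]]
contact_force: [-2.2, 1.0, 1.2]
grip_width: -0.0
```

Request:
play_rows:
  motion:
    - [[0,0.02,0],[0,0,0],255]
    - [[0,0.02,0],[0,0,0],255]
    - [[0,0.02,0],[0,0,0],255]
    - [[0,0.02,0],[0,0,0],255]
    - [[0,0.02,0],[0,0,0],255]
    - [[0,0.02,0],[0,0,0],255]
    - [[0,0.02,0],[0,0,0],255]
    - [[0,0.02,0],[0,0,0],255]
    - [[0,0.0,0],[0,0,0],255]
    - [[0,0,0],[0,0,0],255]

```text
time_s: 23.4
tcp_pos: [520.9, -125.1, 113.5]
tcp_rot: [[0.26, 0.966, -0.006], [0.966, -0.26, 0.001], [-0.0, -0.006, -1.0]]
contact_force: [-8.5, 1.9, 5.3]
grip_width: -0.002
```

```bash
python3 - <<'E'
from m import *
s=sense();print(st(s['tcp_pos']),s['tcp_pos'],s['contact_force'])
for n in ['scene','wrist']:
  c=capture(n); np.save('x_'+n+'.npy',c,allow_pickle=True); cv2.imwrite('pics/x_'+n+'.png',c['img'][:,:,::-1])
  for k,b in knobs(c).items():
    if b is not None: print(k,st(b))
E
```

```text
[ 14.6 -94.5] [ 520.85406397 -125.14993103  113.47423196] [-8.45226595  1.92075978  5.31308535]
yellow 30 side-fit [ 540.7 -131.9] top [ 541.2 -133.3] 13
orange 23 side-fit [589.6  53. ] top [592.   51.9] 13
red 18 side-fit [591.  122.5] top [592.6 121.7] 12
yellow [ 35.5 -95.8]
orange [34.2 95.4]
red [ 17.3 162.8]
yellow 1 side-fit None top [ 517.7 -110.1] 11
```

Request:
play_rows:
  motion:
    - [[0,0.02,0],[0,0,0],255]
    - [[0,0.02,0],[0,0,0],255]
    - [[0,0,0],[0,0,0],255]
    - [[0,0,0],[0,0,0],255]
    - [[0,0,0],[0,0,0],255]
    - [[0,0,0],[0,0,0],255]
    - [[0,0,0],[0,0,0],255]
    - [[0,0,0],[0,0,0],255]
    - [[0,0.0,0],[0,0,0],255]
    - [[0,0,0],[0,0,0],255]

```text
time_s: 24.5
tcp_pos: [520.9, -125.2, 113.5]
tcp_rot: [[0.26, 0.966, -0.008], [0.966, -0.26, 0.002], [-0.0, -0.008, -1.0]]
contact_force: [-10.4, 1.9, 7.0]
grip_width: 0.0
```

Request:
play_rows:
  motion:
    - [[0,-0.6,0],[0,0,0],255]
    - [[0.96,0,0],[0,0,0],255]
    - [[0.96,0,0],[0,0,0],255]
    - [[0.96,0,0],[0,0,0],255]
    - [[0.96,0,0],[0,0,0],255]
    - [[0.96,0,0],[0,0,0],255]
    - [[0.96,0,0],[0,0,0],255]
    - [[0.96,0,0],[0,0,0],255]
    - [[0.96,0,0],[0,0,0],255]
    - [[0,0,0],[0,0,0],255]

```text
time_s: 25.5
tcp_pos: [562.7, 65.9, 114.8]
tcp_rot: [[0.257, 0.966, 0.006], [0.966, -0.257, 0.001], [0.003, 0.006, -1.0]]
contact_force: [-0.6, -0.4, -0.9]
grip_width: 0.003
```

Request:
play_rows:
  motion:
    - [[0,0.06,0],[0,0,0],255]
    - [[0,0.06,0],[0,0,0],255]
    - [[0,0.06,0],[0,0,0],255]
    - [[0,0.06,0],[0,0,0],255]
    - [[0,0.06,0],[0,0,0],255]
    - [[0,0.06,0],[0,0,0],255]
    - [[0,0.06,0],[0,0,0],255]
    - [[0,0.06,0],[0,0,0],255]
    - [[0,0.04,0],[0,0,0],255]
    - [[0,0,0],[0,0,0],255]

```text
time_s: 26.5
tcp_pos: [572.1, 60.1, 113.7]
tcp_rot: [[0.26, 0.966, -0.001], [0.966, -0.26, 0.0], [-0.0, -0.001, -1.0]]
contact_force: [-0.3, 0.1, 0.3]
grip_width: 0.004
```

Request:
play_rows:
  motion:
    - [[0,0.02,0],[0,0,0],255]
    - [[0,0.02,0],[0,0,0],255]
    - [[0,0.02,0],[0,0,0],255]
    - [[0,0.02,0],[0,0,0],255]
    - [[0,0.02,0],[0,0,0],255]
    - [[0,0.02,0],[0,0,0],255]
    - [[0,0.01,0],[0,0,0],255]
    - [[0,0,0],[0,0,0],255]
    - [[0,0.0,0],[0,0,0],255]
    - [[0,0,0],[0,0,0],255]

```text
time_s: 27.5
tcp_pos: [572.3, 60.0, 113.6]
tcp_rot: [[0.26, 0.966, -0.007], [0.966, -0.26, 0.001], [-0.001, -0.007, -1.0]]
contact_force: [-9.2, 3.2, 6.7]
grip_width: -0.002
```

Request:
play_rows:
  motion:
    - [[0,0.02,0],[0,0,0],255]
    - [[0,0.01,0],[0,0,0],255]
    - [[0,0,0],[0,0,0],255]
    - [[0,0,0],[0,0,0],255]
    - [[0,0,0],[0,0,0],255]
    - [[0,0,0],[0,0,0],255]
    - [[0,0,0],[0,0,0],255]
    - [[0,0,0],[0,0,0],255]
    - [[0,0.0,0],[0,0,0],255]
    - [[0,0,0],[0,0,0],255]

```text
time_s: 28.5
tcp_pos: [572.4, 59.9, 113.6]
tcp_rot: [[0.26, 0.966, -0.009], [0.966, -0.26, 0.001], [-0.001, -0.009, -1.0]]
contact_force: [-9.3, 2.3, 7.7]
grip_width: -0.006
```

```bash
python3 - <<'E'
from m import *
s=sense();print(st(s['tcp_pos']),s['tcp_pos'],s['contact_force'])
for n in ['scene']:
  c=capture(n)
  for k,b in knobs(c).items():
    if b is not None: print(k,st(b))
E
```

```text
[15.7 97.6] [572.37245051  59.92946186 113.55890876] [-9.31065161  2.34017247  7.67448263]
yellow 34 side-fit [ 540.2 -131.5] top [ 540.4 -133. ] 10
orange 25 side-fit [589.8  53.7] top [591.6  52.2] 6
red 18 side-fit [591.4 124.5] top [591.7 121.5] 11
yellow [ 34.9 -95.6]
orange [34.2 96.1]
red [ 17.2 164.9]
```

```bash
python3 - <<'E'
from m import *
for n in ['scene0','w1']:
    c=np.load(n+'.npy',allow_pickle=True).item();P=cloud(c)
    a=np.radians(-15.2);d=P[:,:,:2]-np.array([531.6,-30.1]);X=d[...,0]*np.cos(a)+d[...,1]*np.sin(a);Y=-d[...,0]*np.sin(a)+d[...,1]*np.cos(a)
    for x0,x1 in [(-30,0),(0,30),(30,60)]:
        for y0 in range(150,340,20):
            m=(X>x0)&(X<x1)&(Y>y0)&(Y<y0+20)&(P[:,:,2]<300)
            if m.sum()>3: print(n,x0,y0,np.round(np.percentile(P[m][:,2],95)),end='; ')
E
```

```text
scene0 -30 150 96.0; scene0 -30 190 81.0; scene0 -30 250 5.0; scene0 -30 270 3.0; scene0 -30 290 3.0; scene0 -30 310 4.0; scene0 -30 330 3.0; scene0 0 150 124.0; scene0 0 170 95.0; scene0 0 190 93.0; scene0 0 230 3.0; scene0 0 250 3.0; scene0 0 270 1.0; scene0 0 290 3.0; scene0 0 310 4.0; scene0 0 330 2.0; scene0 30 150 94.0; scene0 30 170 92.0; scene0 30 190 81.0; scene0 30 210 3.0; scene0 30 230 3.0; scene0 30 250 2.0; scene0 30 270 2.0; scene0 30 290 4.0; scene0 30 310 5.0; scene0 30 330 5.0; w1 -30 150 95.0; w1 -30 170 94.0; w1 -30 190 81.0; w1 -30 210 2.0; w1 -30 230 1.0; w1 -30 250 1.0; w1 -30 270 1.0; w1 -30 290 2.0; w1 -30 310 2.0; w1 -30 330 2.0; w1 0 150 124.0; w1 0 170 95.0; w1 0 190 94.0; w1 0 210 1.0; w1 0 230 2.0; w1 0 250 1.0; w1 0 270 2.0; w1 0 290 1.0; w1 0 310 1.0; w1 0 330 1.0; w1 30 150 95.0; w1 30 170 94.0; w1 30 190 81.0; w1 30 230 1.0; w1 30 250 2.0; w1 30 270 1.0; w1 30 290 1.0; w1 30 310 1.0; w1 30 330 1.0;
```

Request:
play_rows:
  motion:
    - [[0,-0.3,0],[0,0,0],255]
    - [[0,-0.3,-0.2],[0,0,0],255]
    - [[0,0,-1],[0,0,0],255]
    - [[0,0,-0.4],[0,0,0],255]
    - [[0,0,0],[0,0,0],255]
    - [[0,0,0],[0,0,0],255]
    - [[0,0,0],[0,0,0],255]
    - [[0,0,0],[0,0,0],255]
    - [[0,0,0],[0,0,0],255]
    - [[0,0,0],[0,0,0],255]

```text
time_s: 29.55
tcp_pos: [561.4, 62.8, 153.2]
tcp_rot: [[0.26, 0.966, -0.001], [0.966, -0.26, -0.0], [-0.0, -0.001, -1.0]]
contact_force: [-0.1, -0.2, 0.6]
grip_width: 0.002
```

Request:
play_rows:
  motion:
    - [[0.82,0.1,0],[0,0,0],255]
    - [[0.82,0.1,0],[0,0,0],255]
    - [[0.82,0.1,0],[0,0,0],255]
    - [[0.82,0.1,0],[0,0,0],255]
    - [[0.82,0.1,0],[0,0,0],255]
    - [[0,0,0.6],[0,0,0],255]
    - [[0,0,0.6],[0,0,0],255]
    - [[0,0,0.44],[0,0,0],255]
    - [[0,0,0],[0,0,0],255]
    - [[0,0,0],[0,0,0],255]

```text
time_s: 30.55
tcp_pos: [599.5, 157.7, 111.7]
tcp_rot: [[0.261, 0.965, -0.002], [0.965, -0.261, -0.001], [-0.001, -0.002, -1.0]]
contact_force: [0.4, 0.4, 0.1]
grip_width: -0.002
```

```bash
python3 - <<'E'
from m import *
s=sense();print(st(s['tcp_pos']),s['tcp_pos'],s['contact_force'])
c=capture('scene');cv2.imwrite('pics/s3.png',cv2.resize(c['img'][140:270,180:350,::-1],None,fx=4,fy=4))
for k,b in knobs(c).items():
    if b is not None: print(k,st(b))
E
```

```text
[ 16.3 199. ] [599.53162829 157.69310907 111.6680379 ] [0.38546619 0.41264537 0.08481661]
yellow 32 side-fit [ 540.  -131.6] top [ 540.6 -133.1] 14
orange 22 side-fit [589.6  53. ] top [592.6  52.3] 11
red 17 side-fit [590.8 122.4] top [591.2 121.6] 7
yellow [ 34.7 -95.7]
orange [34.2 95.4]
red [ 17.1 162.7]
```

View pics/s3.png

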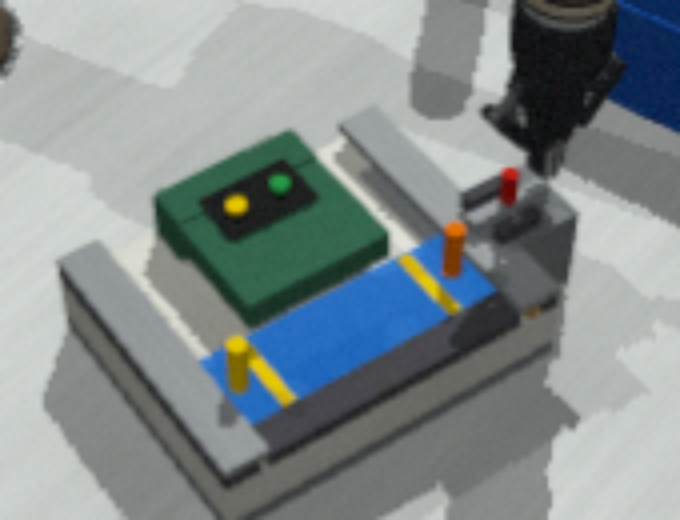

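The crop shows the guard closed against the stop, with the orange knob at (455,250), the yellow knob at (237,365), and the shut fingers at (545,160), just left of the red knob at (510,187).

Request:
play_rows:
  motion:
    - [[-0.2,0.02,0],[0,0,0],255]
    - [[-0.2,0,0],[0,0,0],255]
    - [[-0.2,0,0],[0,0,0],255]
    - [[-0.2,0,0],[0,0,0],255]
    - [[-0.2,0,0],[0,0,0],255]
    - [[-0.2,0,0],[0,0,0],255]
    - [[-0.2,0,0],[0,0,0],255]
    - [[-0.2,0,0],[0,0,0],255]
    - [[-0.2,0,0],[0,0,0],255]
    - [[-0.14,0,0],[0,0,0],255]

```text
time_s: 31.6
tcp_pos: [588.4, 111.2, 113.0]
tcp_rot: [[0.26, 0.966, 0.001], [0.966, -0.26, 0.0], [0.0, 0.001, -1.0]]
contact_force: [0.8, 3.1, 2.2]
grip_width: 0.002
```

Request:
play_rows:
  motion:
    - [[-0.04,0,0],[0,0,0],255]
    - [[-0.04,0,0],[0,0,0],255]
    - [[-0.04,0,0],[0,0,0],255]
    - [[-0.04,0,0],[0,0,0],255]
    - [[-0.04,0,0],[0,0,0],255]
    - [[-0.04,0,0],[0,0,0],255]
    - [[0,0,0],[0,0,0],255]
    - [[0,0,0],[0,0,0],255]
    - [[0,0,0],[0,0,0],255]
    - [[0,0,0],[0,0,0],255]

```text
time_s: 32.6
tcp_pos: [586.7, 105.7, 112.7]
tcp_rot: [[0.26, 0.966, -0.0], [0.966, -0.26, -0.0], [-0.0, 0.0, -1.0]]
contact_force: [1.7, 2.1, 2.8]
grip_width: -0.0
```

```bash
python3 - <<'E'
from m import *
s=sense();print(st(s['tcp_pos']),s['tcp_pos'],s['contact_force'])
c=capture('scene')
for k,b in knobs(c).items():
    if b is not None: print(k,st(b))
E
```

```text
[ 17.5 145.5] [586.67434554 105.73333465 112.6941008 ] [1.71264003 2.08875156 2.84377238]
yellow 35 side-fit [ 540.3 -131.5] top [ 540.7 -132.5] 9
orange 26 side-fit [590.6  53.7] top [591.7  52. ] 11
red 17 side-fit [581.4  86.1] top [582.7  85.7] 6
yellow [ 34.9 -95.6]
orange [34.9 96.4]
red [ 17.6 125.2]
```

Request:
play_rows:
  motion:
    - [[-0.04,0,0],[0,0,0],255]
    - [[-0.04,0,0],[0,0,0],255]
    - [[-0.04,0,0],[0,0,0],255]
    - [[-0.04,0,0],[0,0,0],255]
    - [[-0.04,0,0],[0,0,0],255]
    - [[0,0,0],[0,0,0],255]
    - [[0,0,0],[0,0,0],255]
    - [[0,0,0],[0,0,0],255]
    - [[0,0,0],[0,0,0],255]
    - [[0,0,0],[0,0,0],255]

```text
time_s: 33.65
tcp_pos: [586.0, 103.1, 112.9]
tcp_rot: [[0.261, 0.965, 0.002], [0.965, -0.261, 0.004], [0.004, 0.001, -1.0]]
contact_force: [3.3, 8.0, -0.1]
grip_width: 0.002
```

Request:
play_rows:
  motion:
    - [[-0.04,0,0],[0,0,0],255]
    - [[-0.04,0,0],[0,0,0],255]
    - [[-0.02,0,0],[0,0,0],255]
    - [[0,0,0],[0,0,0],255]
    - [[0,0,0],[0,0,0],255]
    - [[0,0,0],[0,0,0],255]
    - [[0,0,0],[0,0,0],255]
    - [[0,0,0],[0,0,0],255]
    - [[0,0,0],[0,0,0],255]
    - [[0,0,0],[0,0,0],255]

```text
time_s: 34.65
tcp_pos: [586.0, 102.8, 113.0]
tcp_rot: [[0.262, 0.965, 0.004], [0.965, -0.262, 0.008], [0.008, 0.002, -1.0]]
contact_force: [3.7, 14.9, -1.4]
grip_width: -0.004
```

Request:
play_rows:
  motion:
    - [[0.3,0,0],[0,0,0],255]
    - [[0.6,0,0],[0,0,0],255]
    - [[0.6,0,0],[0,0,0],255]
    - [[0,0,-1],[0,0,0],255]
    - [[0,0,-1],[0,0,0],255]
    - [[0,0,-1],[0,0,0],255]
    - [[0,-1,-1],[0,0,0],255]
    - [[0,-1,0],[0,0,0],255]
    - [[0,-1,0],[0,0,0],255]
    - [[0,0,0],[0,0,0],255]

```text
time_s: 35.65
tcp_pos: [518.8, 155.1, 212.2]
tcp_rot: [[0.258, 0.966, -0.004], [0.966, -0.258, -0.001], [-0.002, -0.004, -1.0]]
contact_force: [0.1, 1.3, 0.5]
grip_width: 0.003
```

```bash
python3 - <<'E'
from m import *
s=sense();print(st(s['tcp_pos']),s['tcp_pos'],s['contact_force'])
for n in ['scene','wrist']:
  c=capture(n);cv2.imwrite(f'pics/f_{n}.png',(cv2.resize(c['img'][140:270,180:350],None,fx=4,fy=4) if n=='scene' else c['img'])[:,:,::-1])
  for k,b in knobs(c).items():
    if b is not None: print(k,st(b))
E
```

```text
[-60.9 175.3] [518.79462815 155.05089292 212.18831028] [0.12223559 1.30098929 0.4852914 ]
yellow 33 side-fit [ 539.8 -131.5] top [ 541.8 -133.9] 12
orange 27 side-fit [589.7  53.9] top [592.8  51.9] 12
red 16 side-fit [580.2  84.6] top [582.2  82.2] 6
yellow [ 34.5 -95.7]
orange [34.  96.2]
red [ 16.8 123.4]
yellow 264 side-fit [ 538.3 -132.7] top [557.8 -43. ] 83
orange 67 side-fit [589.9  54.2] top [586.   53.2] 76
red 150 side-fit [579.9  84.2] top [578.8  84.9] 145
yellow [ 33.3 -97.3]
orange [34.1 96.7]
red [ 16.7 122.9]
```

View pics/f_scene.png

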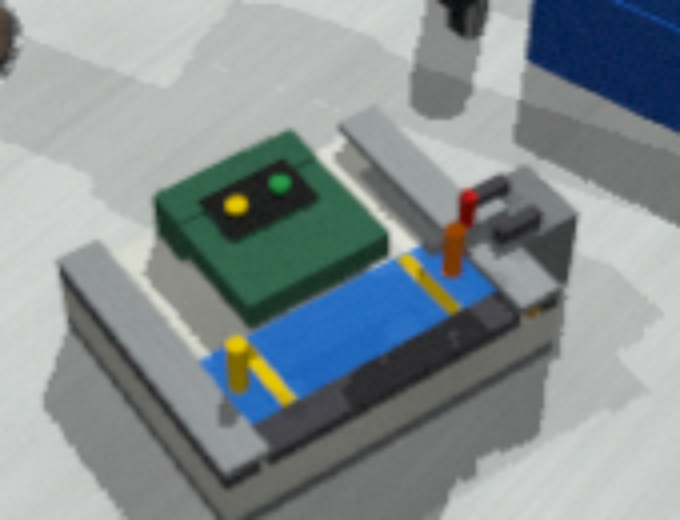

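The crop shows the red knob pushed in beside the orange knob, at (468,207), with the guard closed and the tool clear of it.

```bash
python3 -c "
from plant import *
print(hand_in())"
```

```text
the job is handed in; nothing more can be done
None
```

The guard is closed and locked, and I handed the job in at about 36 s of robot time. `hand_in()` reports no verdict.

- **Closing:** I worked the guard home with alternating pushes on the left and right knobs. It jammed once, at about 3° askew, and I changed ends there.
- **Seating:** Both ends stopped rigidly at home. I pressed each for about a second, at about 12.5 N on the right and 12.3 N on the left. The highest force I read on the guard was about 12.7 N, but I only read it at the end of each move, so brief peaks in between were not seen.
- **Bolt:** I pushed it to its hard stop (about 15 N on the bolt, no further movement), then pulled the tool clear.

**Last checks** (camera, station frame):

| Item | Scene camera | Wrist camera | Should be |
|---|---|---|---|
| Left knob x | 34.0 mm | 34.1 mm | 35 mm, pass above 32 |
| Right knob x | 34.5 mm | 33.3 mm | 35 mm, pass above 32 |
| Bolt knob y | 123.4 mm | 122.9 mm | 123 mm (full travel) |

- **Disagreement:** The two cameras differ by about 1.2 mm on the right knob. That is within the 2 mm calibration, and both are past the 32 mm limit.
- **Bystanders:** I never contacted any of them as far as I know. I did not measure their positions again, including the two caps in the well.

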